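# Change the cartridges of the frying-oil filter

## Task

Change the cartridges of the counter-top oil filter. First turn only the outer ring of the double knob until its white line points at the red dot, which isolates the pump; then slide every brown used cartridge up off its standpipe and put it in the shallow steel pan, and slide a clean white one fully home on each of the three standpipes. Last, turn the outer ring so that its line points at the green dot; the small inner knob, the oil temperature, must stay as it is set throughout, and the shaker, the timer and the squeeze bottles behind must stay where they are.

Things in the scene. Friction and masses are not known exactly. Their poses are not given: they have to be found in the camera images.
- filter_unit: counter-top frying-oil filter: fixed steel box, 280 mm (y) x 228 mm (x), deck 50 mm up. Origin: centre of its underside; -x faces the robot within 0.2 rad. Three standpipes in a row along y at x = +40 mm, 86 mm apart. The console in front of them, its top 68 mm up, has the double knob at x = y = -62 mm. Behind, a fixed shelf overhangs: front edge at world x = 0.66 m, 0.41 to 0.51 m up
- pipe_right (a point): foot of the right standpipe as the robot sees it, on its axis, on the seat face (53 mm above the worktop) on which a cartridge rests when fully home. The pipe is 20 mm in diameter and stands 72 mm above this point; its top 9 mm is a cone
- pipe_middle (a point): foot of the middle standpipe as the robot sees it, on its axis, on the seat face (53 mm above the worktop) on which a cartridge rests when fully home. The pipe is 20 mm in diameter and stands 72 mm above this point; its top 9 mm is a cone
- pipe_left (a point): foot of the left standpipe as the robot sees it, on its axis, on the seat face (53 mm above the worktop) on which a cartridge rests when fully home. The pipe is 20 mm in diameter and stands 72 mm above this point; its top 9 mm is a cone
- knob_axis (a point): point on the common upright axis of the two concentric knobs, on the console's top face
- outer_ring (a joint): angle of the grey fluted outer ring, rad, positive counter-clockwise seen from above: 0 when its white line points at the red dot (service), 1.30 when it points at the green dot (filtering); stops at -0.25 and 1.75. The ring is 58 to 60 mm in diameter and stands from 2 to 24 mm above the console's top; stiff enough to stay where it is left (about 0.06 N m), no detents, not sprung
- ring_line (a point): the white line on the outer ring's side, 30 mm from the axis, half-way up the ring: the pointer of the outer ring
- inner_knob (a joint): angle of the black inner knob (oil temperature), rad, positive counter-clockwise from above; 26 mm in diameter, on the same axis, standing from 25 to 43.5 mm above the console's top, thus above the outer ring. It turns very easily (about 0.012 N m) and independently of the ring
- inner_line (a point): end of the white line on top of the inner knob, 13 mm from the axis
- red_dot (a point): red dot on the black console face, 38.5 mm from the knob axis, at the robot's side and to the left
- green_dot (a point): green dot on the black console face, 38.5 mm from the knob axis, at the robot's side and to the right
- spent_0_centre (a point): centre (half-way up) of a brown, used, wound filter cartridge: a stiff ring-shaped bobbin 58 mm in outside diameter and 64 mm tall with a 28 mm bore right through, 0.12 kg, z along its bore; sits on the right standpipe at the start, the pipe standing 8 mm out of its top. May be absent, the pipe then being bare
- spent_1_centre (a point): centre (half-way up) of a brown, used, wound filter cartridge: a stiff ring-shaped bobbin 58 mm in outside diameter and 64 mm tall with a 28 mm bore right through, 0.12 kg, z along its bore; sits on the middle standpipe at the start, the pipe standing 8 mm out of its top. May be absent, the pipe then being bare
- spent_2_centre (a point): centre (half-way up) of a brown, used, wound filter cartridge: a stiff ring-shaped bobbin 58 mm in outside diameter and 64 mm tall with a 28 mm bore right through, 0.12 kg, z along its bore; sits on the left standpipe at the start, the pipe standing 8 mm out of its top. May be absent, the pipe then being bare
- clean_0_centre (a point): centre (half-way up) of a clean off-white wound filter cartridge of the same size (58 mm across, 64 mm tall, 28 mm bore, 0.12 kg), z along its bore; stands upright on the worktop at the start, one of three in a row along y to the left of the filter. Either end may be up
- clean_1_centre (a point): centre (half-way up) of a clean off-white wound filter cartridge of the same size (58 mm across, 64 mm tall, 28 mm bore, 0.12 kg), z along its bore; stands upright on the worktop at the start, one of three in a row along y to the left of the filter. Either end may be up
- clean_2_centre (a point): centre (half-way up) of a clean off-white wound filter cartridge of the same size (58 mm across, 64 mm tall, 28 mm bore, 0.12 kg), z along its bore; stands upright on the worktop at the start, one of three in a row along y to the left of the filter. Either end may be up
- waste_pan: shallow rectangular steel pan for the used cartridges, loose, 265 mm along its x, 162 mm along its y, 40 mm high, 0.7 kg, floor 3 mm thick; inside 251 x 148 mm. Origin: centre of its underside, z up. Stands on the worktop to the right of the filter
- salt: steel shaker, 69 mm across, 96 mm tall, a bystander; origin at the centre of its underside
- oil_bottle: yellow squeeze bottle, 45 mm across, 178 mm tall, a bystander; origin at the centre of its underside
- jus_bottle: brown squeeze bottle, 44 mm across, 172 mm tall, a bystander; origin at the centre of its underside
- timer: round red-and-white kitchen timer, 62 mm across, 54 mm high, a bystander; origin at the centre of its underside
There are look-alikes about, which are no part of the job. Leave any orange look-alike of the part that bears clean_2_centre alone.

How it is judged (in metres and radians):
On the way, in this order (a step that is already met when the one before it is completed fails the run):
1. the outer ring's line points at the red dot (value of joint outer_ring between -0.15 and 0.15 rad), for 0.2 s.
2. with the ring still at the red dot, every used cartridge is in the pan and a clean cartridge is fully home on each standpipe (value of joint outer_ring between -0.2 and 0.2 rad and x of spent_0_centre in the frame of waste_pan between -0.12 and 0.12 m and y of spent_0_centre in the frame of waste_pan between -0.068 and 0.068 m and z of each of spent_0_centre, spent_1_centre, spent_2_centre in the frame of waste_pan below 0.1 m and (horizontal distance between clean_0_centre and pipe_right below 0.008 m or horizontal distance between clean_0_centre and pipe_middle below 0.008 m or horizontal distance between clean_0_centre and pipe_left below 0.008 m) and z of each of clean_0_centre, clean_1_centre, clean_2_centre in the frame of filter_unit below 0.09 m and angle between the z axis of each of clean_0_centre, clean_1_centre, clean_2_centre and the z axis of filter_unit, either way round below 0.12 rad and x of spent_1_centre in the frame of waste_pan between -0.12 and 0.12 m and y of spent_1_centre in the frame of waste_pan between -0.068 and 0.068 m and (horizontal distance between clean_1_centre and pipe_right below 0.008 m or horizontal distance between clean_1_centre and pipe_middle below 0.008 m or horizontal distance between clean_1_centre and pipe_left below 0.008 m) and x of spent_2_centre in the frame of waste_pan between -0.12 and 0.12 m and y of spent_2_centre in the frame of waste_pan between -0.068 and 0.068 m and (horizontal distance between clean_2_centre and pipe_right below 0.008 m or horizontal distance between clean_2_centre and pipe_middle below 0.008 m or horizontal distance between clean_2_centre and pipe_left below 0.008 m)), for 0.3 s.
At the end, for the whole second after the job is handed in: Ring line at the green dot within 0.15 rad; used cartridges inside the pan (centre within 120 x 68 mm of its middle, below 100 mm); clean ones upright on the standpipes (8 mm off axis, 5 mm off the seat at most); inner knob within 13 degrees of its setting; all at rest, bystanders moved under 30 mm (value of joint outer_ring between 1.15 and 1.45 rad and x of spent_0_centre in the frame of waste_pan between -0.12 and 0.12 m and y of spent_0_centre in the frame of waste_pan between -0.068 and 0.068 m and z of each of spent_0_centre, spent_1_centre, spent_2_centre in the frame of waste_pan below 0.1 m and (horizontal distance between clean_0_centre and pipe_right below 0.008 m or horizontal distance between clean_0_centre and pipe_middle below 0.008 m or horizontal distance between clean_0_centre and pipe_left below 0.008 m) and z of each of clean_0_centre, clean_1_centre, clean_2_centre in the frame of filter_unit below 0.09 m and angle between the z axis of each of clean_0_centre, clean_1_centre, clean_2_centre and the z axis of filter_unit, either way round below 0.12 rad and x of spent_1_centre in the frame of waste_pan between -0.12 and 0.12 m and y of spent_1_centre in the frame of waste_pan between -0.068 and 0.068 m and (horizontal distance between clean_1_centre and pipe_right below 0.008 m or horizontal distance between clean_1_centre and pipe_middle below 0.008 m or horizontal distance between clean_1_centre and pipe_left below 0.008 m) and x of spent_2_centre in the frame of waste_pan between -0.12 and 0.12 m and y of spent_2_centre in the frame of waste_pan between -0.068 and 0.068 m and (horizontal distance between clean_2_centre and pipe_right below 0.008 m or horizontal distance between clean_2_centre and pipe_middle below 0.008 m or horizontal distance between clean_2_centre and pipe_left below 0.008 m) and distance of inner_line from where it was at the start of the episode below 0.003 m and linear speed of each of spent_0, spent_1, spent_2, clean_0, clean_1, clean_2 below 0.02 m/s and distance of each of salt, oil_bottle, jus_bottle, timer from where it was at the start of the episode below 0.03 m); the robot touches nothing.
It fails at once if the inner knob is turned (its line moves by more than 3 mm, 13 degrees) (distance of inner_line from where it was at the start of the episode above 0.003 m).
It fails at once if a used cartridge is lifted off its standpipe while the outer ring is not at the red dot (value of joint outer_ring above 0.3 rad and z of any of spent_0_centre, spent_1_centre, spent_2_centre in the frame of filter_unit above 0.115 m).
It fails at once if a bystander (shaker, squeeze bottle or timer) is pushed 30 mm away (distance of any of salt, oil_bottle, jus_bottle, timer from where it was at the start of the episode above 0.03 m).
Of spent_0, spent_1, spent_2 only 1 to 3 are there at a start; the rules pass over those that are not, and their reading is None.
At some moment in a run one of clean_0, clean_1, clean_2 may be knocked a few centimetres aside while the robot is not near it.
It also fails if it takes over 210 s, if anything falls off the work surface, if the arm or the gripper's body presses on something with over 40 N, if the wrist force passes 120 N, or if a joint passes its speed limit or range.

## Robot

A 6-joint arm with a two-finger parallel gripper is mounted at the origin on a cart in front of the work surface, level with it; the furniture and walls round the work are solid. World frame = base frame: x ahead of the robot, y to its left, z up, the work surface at z = 0. Lengths are in mm, angles in rad, forces in N, time in s.
With the tool pointing down it reaches from about 350 to 925 mm from the base axis. Payload 6.4 kg.
Tool frame: the origin (TCP) lies midway between the tips of the shut fingers; the grasp point (between the pads) lies 19 mm behind it; z points along the fingers, y is the line along which they close (so a half turn about z gives the same grasp; the last joint's range is limited). The gripper opens to 85 mm and grips with 20 to 120 N. Pads are 22 mm wide; open, the fingers measure 114 mm over their backs; the gripper's body (76 mm by 85 mm) begins 54 mm behind the grasp point. The pads swing forward as they close: fully open they stand 13 mm farther back than shut.
Start: joints at [1.134, 0.245, 1.558, -0, 1.339, -0.174], TCP at [168.857, 627.695, 201.19] pointing down, gripper open.
Joint ranges: [-3.13, 3.13], [-1.02, 2.26], [0.13, 2.54], [-0.95, 4.09], [0.21, 2.88], [-2.74, 2.74]. Speed limits (rad/s): [2.57, 2.57, 3.14, 3.14, 3.14, 3.14].

## Interface

Orientations are given as a unit quaternion [x, y, z, w].
In Python, from workcell import robot, optics gives the robot as it stands.
- The arm moves only by the tool apply_moves, never from a script. Its argument "series" is a list of rows, each a list of 4 numbers: the shift along the world's x, y, z as a fraction of full scale, then the turn about the world's z as a fraction of full scale. A call has 1 to 20 rows; each row is the pose to reach, as a shift and turn from the pose commanded when the call began; what a row does not reach only later rows make up. Full scale, the value 1, is 200 mm for a shift and 0.5 rad for a turn. A row lasts 1/12 s, in which the tool goes at most 41.7 mm and 7.16 degrees, less where a joint would pass 70% of its speed; a pose out of reach is approached as far as the arm can. A call with a number of a shift or a turn outside -1 to 1 is refused whole. A call with a gripper value outside its range is refused whole. "fingers" is the opening, from -1 (shut) to 1 (fully open), set as the call begins (left out, the last holds). The fingers move at their own pace and stop on an object; "grip_force" is the grip in N (left out, the last holds). Time passes only in rows, so rows that repeat a pose let the fingers close. It gives the time, the measured TCP pose, the force, the opening and the grip force at its end, in the units of the state.
- robot.sense(): the state, without advancing time (a new reading comes with each control period).
- optics.camera(name): name is "side" or "top"; returns (picture, depth): 384x512x3 uint8, red, green, blue; 384x512 float32, mm along the optical axis (not along the pixel's ray), 0 where there is no reading.
- optics.camera_model(name): a dict with "intrinsics" (3x3 intrinsics, pixels), "rvec" (rotation vector, rad) and "tvec" (3), from world to camera coordinates, as OpenCV has them. Camera axes: x right, y down, z forward; pixel columns grow to the right and rows downward; lengths in mm; the calibration is good to about 2 mm. A picture is of the moment at which its call begins. camera_model takes no time and is no camera call.
- robot.hand_in(): hands the job in; it is judged then, once.
The state is a dict: "time": time; "qpos": joint angles; "dq": joint speeds; "tau": joint torques, N m; "position": TCP position; "tcp_rot": TCP orientation; "contact_force": force on the tool from outside, world axes, zero at the start; "torque": the same for the moment, N m; "width": finger opening in mm; "finger_force": force on a finger pad.
Only numpy, scipy, OpenCV 4.12 (cv2) and the standard library are available. Lean on these libraries where they do the work, as an engineer would, in place of code of your own. Each camera call takes 0.05 s, during which the arm holds its last target. There are 200 camera calls.

## Working session

There is one attempt and no reset: what is moved stays moved. The work goes in short steps, Python scripts to look and compute and a tool call to move; the robot and the scene stay as the last step left them, time stands still between calls to the robot, and variables do not carry over. Pictures are saved under pics/ and viewed, at most 14 in all, crops included, and the job is handed in when it is done.

Besides the shell and the picture viewer there is one more tool, called as name([rows], argument=value, ...), one row to a line, values as JSON. apply_moves: Moves the arm, as the interface text tells. Its arguments: {"type":"object","properties":{"series":{"type":"array"},"fingers":{"type":"number"},"grip_force":{"type":"number"}},"required":["series"]}

```bash
mkdir -p pics; cat > h.py <<'E'
import numpy as np, cv2
from workcell import robot, optics
def model(n):
    m=optics.camera_model(n); K=np.array(m["intrinsics"],float); R=cv2.Rodrigues(np.array(m["rvec"],float))[0]; t=np.array(m["tvec"],float).ravel()
    return K,R,t
def cloud(n,d):
    K,R,t=model(n); v,u=np.mgrid[:d.shape[0],:d.shape[1]]
    c=np.stack([(u-K[0,2])/K[0,0]*d,(v-K[1,2])/K[1,1]*d,d],-1)
    w=(c-t)@R; w[d==0]=np.nan; return w
def ray(n,u,v,z):
    K,R,t=model(n); o=-R.T@t; q=R.T@np.array([(u-K[0,2])/K[0,0],(v-K[1,2])/K[1,1],1])
    return o+q*(z-o[2])/q[2]
def px(n,p):
    K,R,t=model(n); q=K@(R@np.array(p,float)+t); return q[:2]/q[2]
def shot(n,name,crop=None,s=1):
    im,d=optics.camera(n); a=im[:,:,::-1]
    if crop: a=a[crop[1]:crop[3],crop[0]:crop[2]]
    cv2.imwrite(f"pics/{name}.png",cv2.resize(a,None,fx=s,fy=s,interpolation=cv2.INTER_CUBIC)); return im,d
E
python3 - <<'E'
from h import *
for n in("top","side"):
    im,d=shot(n,n+"0",s=1.5); np.save(n+"_d.npy",d); np.save(n+"_i.npy",im)
    K,R,t=model(n); print(n,-R.T@t,R[2],K[0,0])
s=robot.sense(); print(s)
E
```

```text
top [ 455.84418525   24.32732475 1427.8262597 ] [ 0.07929324  0.00867536 -0.99681358] 398.21575777730845
side [ 314.39275564 -905.19852477  957.0449041 ] [ 0.19856406  0.73119471 -0.65263054] 427.5030087549327
{'time': 0.1, 'qpos': array([ 1.13390483e+00,  2.45809070e-01,  1.55892305e+00,  2.25387745e-05,
        1.33867947e+00, -1.74129195e-01]), 'dq': array([-0.00108988, -0.00224217, -0.00237888, -0.00041304,  0.00195504,
       -0.00032849]), 'tau': array([ 4.79380415e-04, -4.30668998e+01, -3.27129829e+01, -1.31907377e-04,
        2.83059708e-03, -1.35805632e-05]), 'position': array([168.60086605, 627.16846271, 200.13245407]), 'tcp_rot': array([ 1.31006039e-01,  9.91381153e-01, -8.64055738e-04, -2.84006757e-04]), 'contact_force': array([-0.12204667, -0.435066  , -0.57187468]), 'torque': array([-0.05337328, -0.03441772, -0.00301464]), 'finger_force': 0.0, 'width': 85.19553008517848}
```

View pics/top0.png

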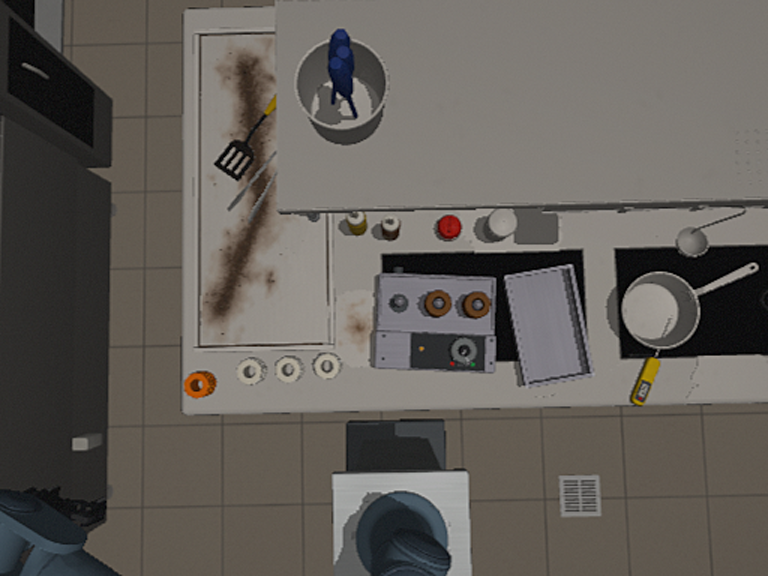

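View pics/side0.png

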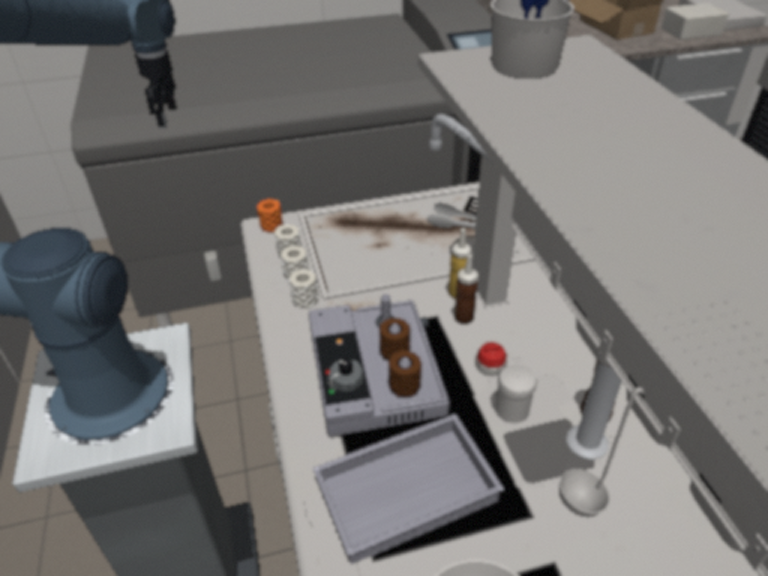

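The top view (1.5x) shows the knob at (464,351) and the bare left pipe at (399,302). The brown cartridges are at (437,303) and (477,304), with the pan at (549,325). The white cartridges are at (251,371), (289,369) and (327,366).

Possible mix-ups:
- The orange ring at (200,384) looks like a clean cartridge; I'll leave it.
- The orange lamp at (421,349) could be taken for a dot on the dial.
- The fitting at (399,270) could be taken for a pipe.
- The white shaker at (501,224) could be taken for a cartridge.

```bash
python3 - <<'E'
from h import *
im=np.load("top_i.npy"); d=np.load("top_d.npy"); a=im[:,:,::-1]
cv2.imwrite("pics/knob0.png",np.vstack([cv2.resize(a[212:252,270:335],None,fx=9,fy=9,interpolation=cv2.INTER_CUBIC), cv2.resize(np.load("side_i.npy")[:,:,::-1][232:272,200:265],None,fx=5,fy=5,interpolation=cv2.INTER_CUBIC).copy() if 0 else np.zeros((1,585,3),np.uint8)]))
hsv=cv2.cvtColor(im,cv2.COLOR_RGB2HSV)
def blobs(m,name,z,amin=30):
    n,l,s,c=cv2.connectedComponentsWithStats(m.astype(np.uint8))
    for i in range(1,n):
        if s[i,4]>=amin: print(name,c[i].round(1),s[i],ray("top",*c[i],z).round(1))
sub=np.zeros(im.shape[:2],bool); sub[180:260,240:340]=1
blobs(sub&(hsv[...,0]<18)&(hsv[...,1]>120)&(hsv[...,2]>40),"brown",117,8)
blobs(sub&(hsv[...,0]>40)&(hsv[...,0]<80)&(hsv[...,1]>120),"green",68,1)
blobs(sub&((hsv[...,0]<6)|(hsv[...,0]>174))&(hsv[...,1]>150)&(hsv[...,2]>60),"red",68,1)
W=cloud("top",d)
# cleans: cloud points z 50..75
for nm,(x0,y0,x1,y1) in dict(c0=(155,233,180,260),c1=(180,233,205,260),c2=(205,230,230,257)).items():
    P=W[y0:y1,x0:x1].reshape(-1,3); P=P[(P[:,2]>55)&(P[:,2]<75)]; (cx,cy),r=cv2.minEnclosingCircle(P[:,:2].astype(np.float32)); print(nm,len(P),P.mean(0).round(1),cx,cy,r)
for nm,(x0,y0,x1,y1,z0,z1) in dict(pm=(280,190,302,215,108,122),pr=(306,190,332,215,108,122),ring=(295,222,325,250,85,98),inner=(295,222,325,250,102,120),pl=(255,190,277,215,80,140)).items():
    P=W[y0:y1,x0:x1].reshape(-1,3); P=P[(P[:,2]>z0)&(P[:,2]<z1)]
    if len(P): (cx,cy),r=cv2.minEnclosingCircle(P[:,:2].astype(np.float32)); print(nm,len(P),P.mean(0).round(1),cx,cy,r,P[:,2].max())
P=W[175:260,335:400].reshape(-1,3); P=P[(P[:,2]>32)&(P[:,2]<50)]; print("pan",cv2.minAreaRect(P[:,:2].astype(np.float32)))
# unit outline deck
P=W[180:252,245:335].reshape(-1,3); Q=P[(P[:,2]>44)&(P[:,2]<75)]; print("unit",cv2.minAreaRect(Q[:,:2].astype(np.float32)))
K,R,t=model("top")
E
```

```text
brown [291.5 201.9] [283 194  18  17 175] [536.9 -90.7 117. ]
brown [317.5 202.8] [310 195  17  17 177] [ 531.8 -176.3  117. ]
green [278. 181.] [278 181   1   1   1] [612.7 -50.9  68. ]
green [286. 182.] [286 182   1   1   1] [608.6 -78.3  68. ]
green [298. 182.] [298 182   1   1   1] [ 607.6 -119.4   68. ]
green [331. 186.] [331 186   1   1   1] [ 591.2 -231.8   68. ]
green [331. 189.] [331 189   1   1   1] [ 580.9 -231.4   68. ]
green [330. 209.] [330 209   1   1   1] [ 512.5 -225.4   68. ]
green [330. 218.] [330 218   1   1   1] [ 481.9 -224.3   68. ]
green [330. 222.] [330 222   1   1   1] [ 468.3 -223.8   68. ]
green [331. 229.] [331 229   1   1   1] [ 444.5 -226.3   68. ]
green [331. 231.] [331 231   1   1   1] [ 437.8 -226.    68. ]
green [315.  242.3] [314 241   3   3   7] [ 400.9 -170.5   68. ]
red [301. 242.] [300 241   3   3   9] [ 402.9 -123.1   68. ]
c0 177 [395.6 338.7  63.1] 395.1709289550781 338.9010009765625 29.262060165405273
c1 175 [397.4 251.3  63.6] 397.9595031738281 252.1209716796875 29.522045135498047
c2 174 [403.3 161.6  63.1] 403.3304443359375 161.7280731201172 29.30691146850586
pm 206 [538.4 -90.7 116. ] 538.1038818359375 -90.76195526123047 29.059377670288086 121.92243071362385
pr 209 [ 532.6 -176.9  116.2] 532.8712158203125 -176.4717559814453 29.346223831176758 121.85110519803
ring 189 [ 433.2 -145.    91.3] 432.3345947265625 -146.57809448242188 30.232189178466797 97.8082106863395
inner 45 [ 432.7 -145.7  110.9] 432.7286376953125 -146.74281311035156 12.761463165283203 117.5681106762177
pl 33 [542.9  -5.2 117.5] 543.4231567382812 -5.303184509277344 9.598963737487793 125.39773571474153
pan ((485.2314758300781, -351.9040832519531), (265.33502197265625, 162.7501220703125), 8.592415809631348)
unit ((501.0742492675781, -88.40579223632812), (273.59149169921875, 226.6500244140625), 86.30834197998047)
```

View pics/knob0.png

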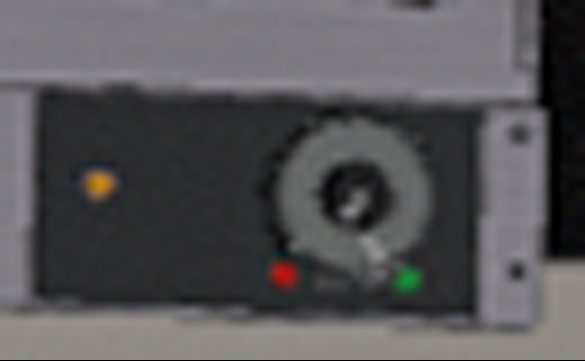

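The crop shows the ring centred at (355,193), the red dot at (283,274), the green dot at (407,279) and the ring line at about (375,252), roughly 1 rad from red. I'll set off towards the knob.

apply_moves([
  [0.5,-1,0,0],
  [0.5,-1,0,0],
  [0.5,-1,0,0],
  [0.5,-1,0,0],
  [0.5,-1,0,0],
  [0.5,-1,0,0],
  [0.5,-1,0,0],
], fingers=1, grip_force=30)

```text
time: 0.68
position: [269.9, 425.0, 200.7]
tcp_rot: [0.133, 0.991, -0.001, -0.0]
contact_force: [-0.2, -0.0, 0.2]
width: 85.4
finger_force: 0.0
```

apply_moves([
  [0.5,-1,0,0],
  [0.5,-1,0,0],
  [0.5,-1,0,0],
  [0.5,-1,0,0],
  [0.5,-1,0,0],
  [0.5,-1,0,0],
  [0.5,-1,0,0],
])

```text
time: 1.27
position: [370.1, 225.9, 201.2]
tcp_rot: [0.133, 0.991, -0.0, 0.0]
contact_force: [-0.1, 0.1, -0.8]
width: 85.7
finger_force: 0.0
```

apply_moves([
  [0.32,-1,0,0],
  [0.32,-1,0,0],
  [0.32,-1,0,0],
  [0.32,-1,0,0],
  [0.32,-1,0,0],
  [0.32,-1,0,0],
  [0.32,-1,0,0],
])

```text
time: 1.85
position: [433.4, 27.2, 201.0]
tcp_rot: [0.132, 0.991, 0.0, -0.0]
contact_force: [-0.3, 0.5, 0.3]
width: 85.2
finger_force: 0.0
```

```bash
python3 - <<'E'
from h import *
c=np.array([432.6,-146.6])
a=lambda p:np.arctan2(p[1]-c[1],p[0]-c[0])%(2*np.pi)
r=a([402.9,-123.1])
for q in((372,248),(375,255),(365,240)):
    for z in (92,81):
        p=ray("top",270+(q[0]+.5)/9-.5,212+(q[1]+.5)/9-.5,z); print(q,z,p.round(1),np.hypot(*(p[:2]-c)),a(p)-r)
W=cloud("top",np.load("top_d.npy")); print(W[176:184,262:272,2].round(0)); print(W[180,266])
E
```

```text
(372, 248) 92 [ 412.7 -153.7   92. ] 21.17916203271739 1.013116644855824
(372, 248) 81 [ 412.3 -155.2   81. ] 22.044195626023107 1.0703364482728346
(375, 255) 92 [ 410.1 -154.8   92. ] 23.971044129442724 1.016677565852302
(375, 255) 81 [ 409.7 -156.2   81. ] 24.859342981066884 1.0673175010834042
(365, 240) 92 [ 415.7 -151.3   92. ] 17.56568790766382 0.937297511117348
(365, 240) 81 [ 415.3 -152.7   81. ] 18.31418671942477 1.0087036729702534
[[-3. -3. -1.  2. -2.  3.  2.  5.  1. -0.]
 [ 2.  5.  3. -2. -5.  2. -2. -1.  6. -5.]
 [36. 39. 43. 43. 41. 37. -3.  1. -1. -2.]
 [35. 39. 35. 38. 34. 35.  3. -2. -3.  1.]
 [34. 45. 44. 43. 36. 38. -2. -3.  3. -5.]
 [36. 41. 36. 34. 33. 35. -4. -1.  5. -1.]
 [41. 56. 46. 53. 51. 47. 49. 49. 44. 46.]
 [56. 59. 55. 56. 56. 58. 53. 59. 58. 58.]]
[620.87682491 -10.61950809  36.43686238]
```

apply_moves([
  [0,-0.87,0,0],
  [0,-0.87,0,0],
  [0,-0.87,0,0],
  [0,-0.87,0,0],
  [0,-0.87,0,0],
  [0,-0.87,0,0],
  [0,-0.87,-0.15,0],
  [0,-0.87,-0.3,0],
  [0,-0.87,-0.4,0],
  [0,-0.87,-0.5,0],
  [0,-0.87,-0.5,0],
  [0,-0.87,-0.5,0],
])

```text
time: 2.85
position: [432.5, -143.6, 100.4]
tcp_rot: [0.129, 0.992, 0.001, -0.001]
contact_force: [-0.3, 0.3, -0.2]
width: 85.0
finger_force: 0.0
```

```bash
python3 - <<'E'
from h import *
shot("side","k1",(195,180,345,290),5)
E
```

```text
(no output)
```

View pics/k1.png

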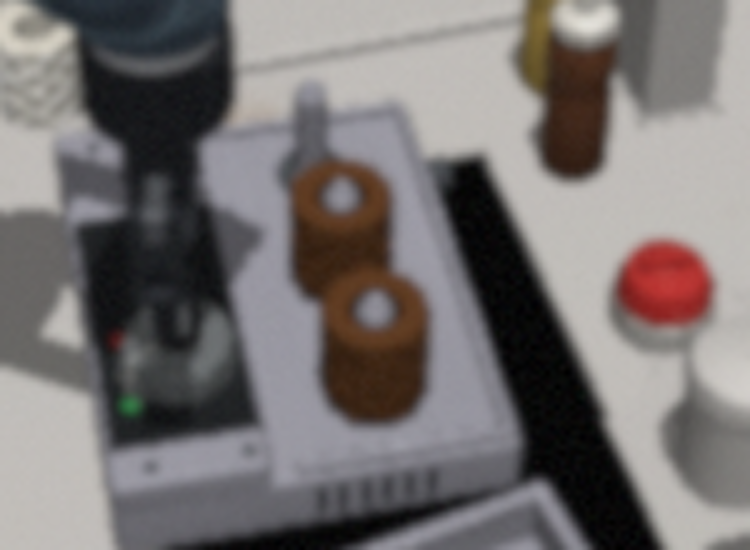

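```bash
python3 - <<'E'
from h import *
f=lambda p:((px("side",p)-[195,180])*5).round(0)
print("tips",f((444,-189,113)),f((421,-104,113)),"ring top",f((432.6,-146.6,92)),"inner",f((432.6,-146.6,111)),"body",f((432,-146,173)))
print(robot.sense()["position"])
E
```

```text
tips [216. 364.] [139. 257.] ring top [179. 336.] inner [177. 312.] body [169. 230.]
[ 433.52668535 -144.66444493  101.83984296]
```

apply_moves([
  [0,0,-0.05,0],
  [0,0,-0.09,0],
  [0,0,-0.12,0],
  [0,0,-0.145,0],
  [0,0,-0.145,0],
  [0,0,-0.145,0],
])

```text
time: 3.4
position: [432.6, -146.3, 71.9]
tcp_rot: [0.131, 0.991, 0.0, -0.0]
contact_force: [-1.1, 0.1, 1.0]
width: 85.6
finger_force: 0.0
```

apply_moves([
  [0,0,0,0],
  [0,0,0,0],
  [0,0,0,0],
  [0,0,0,0],
  [0,0,0,0],
  [0,0,0,0],
  [0,0,0,0],
  [0,0,0,0],
], fingers=0.3, grip_force=30)

```text
time: 4.07
position: [432.9, -146.3, 72.2]
tcp_rot: [0.131, 0.991, -0.0, 0.0]
contact_force: [-0.1, -0.7, 0.5]
width: 55.9
finger_force: 0.0
```

```bash
python3 - <<'E'
from h import *
im,d=shot("side","k2",(205,210,255,270),9)
print(robot.sense()["width"],robot.sense()["finger_force"])
E
```

```text
55.70719252744924 0.0
```

View pics/k2.png

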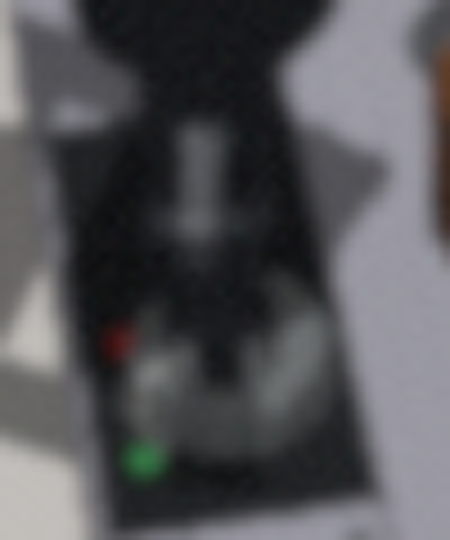

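```bash
python3 - <<'E'
from h import *
for z in(72,85,92,98,105): print(z,((px("side",(440,-174,z))-[205,210])*9).round(0), ((px("side",(425,-118,z))-[205,210])*9).round(0))
im,d=optics.camera("side"); W=cloud("side",d)
P=W[225:262,215:245].reshape(-1,3); P=P[np.isfinite(P[:,0])]
for y in range(-200,-95,8):
    q=P[(P[:,1]>=y)&(P[:,1]<y+8)]
    if len(q): print(y,len(q),np.percentile(q[:,2],[10,50,90]).round(0),np.percentile(q[:,0],[10,90]).round(0))
E
```

```text
72 [280. 443.] [191. 316.]
85 [278. 414.] [188. 287.]
92 [276. 398.] [187. 271.]
98 [276. 385.] [186. 258.]
105 [274. 369.] [184. 242.]
-200 24 [161. 192. 213.] [413. 424.]
-192 52 [124. 154. 216.] [417. 431.]
-184 102 [ 70. 112. 205.] [418. 450.]
-176 132 [ 70.  87. 186.] [415. 452.]
-168 97 [ 70.  88. 185.] [400. 457.]
-160 71 [69. 88. 97.] [394. 461.]
-152 49 [70. 91. 95.] [393. 459.]
-144 31 [69. 88. 94.] [392. 459.]
-136 29 [68. 71. 93.] [393. 467.]
-128 23 [ 67.  71. 128.] [395. 469.]
-120 27 [61. 70. 93.] [397. 470.]
-112 28 [66. 69. 72.] [398. 471.]
-104 42 [54. 71. 73.] [402. 475.]
-96 35 [52. 70. 72.] [402. 478.]
```

apply_moves([
  [0,0,0,0],
  [0,0,0,0],
  [0,0,0,0],
  [0,0,0,0],
  [0,0,0,0],
], fingers=0.15)

```text
time: 4.58
position: [432.9, -146.3, 72.2]
tcp_rot: [0.131, 0.991, -0.0, -0.0]
contact_force: [-0.0, 0.1, -0.2]
width: 49.2
finger_force: 0.0
```

apply_moves([
  [0,0,0,0],
  [0,0,0,0],
  [0,0,0,0],
  [0,0,0,0],
  [0,0,0,0],
  [0,0,0,0],
  [0,0,-0.02,0],
  [0,0,-0.04,0],
  [0,0,-0.05,0],
  [0,0,-0.05,0],
  [0,0,-0.05,0],
], fingers=1)

```text
time: 5.5
position: [432.6, -146.2, 61.8]
tcp_rot: [0.131, 0.991, 0.0, -0.0]
contact_force: [0.2, 0.5, 0.5]
width: 85.4
finger_force: 0.0
```

apply_moves([
  [0,0,0,0],
  [0,0,0,0],
  [0,0,0,0],
  [0,0,0,0],
  [0,0,0,0],
  [0,0,0,0],
  [0,0,0,0],
], fingers=0.3)

```text
time: 6.08
position: [432.9, -146.3, 62.2]
tcp_rot: [0.131, 0.991, 0.0, 0.0]
contact_force: [0.2, 0.0, 0.5]
width: 55.2
finger_force: 0.0
```

```bash
python3 - <<'E'
from h import *
im,d=shot("side","k3",(205,210,255,270),9); W=cloud("side",d)
for v in range(228,262,2):
    print(v,[(int(W[v,u,0]),int(W[v,u,1]),int(W[v,u,2]),int(im[v,u].mean())) for u in range(225,237,2) if np.isfinite(W[v,u,0])])
E
```

```text
228 [(416, -184, 208, 64), (421, -181, 203, 88), (426, -183, 204, 70), (430, -188, 207, 31), (439, -166, 183, 19), (443, -171, 187, 23)]
230 [(415, -186, 203, 63), (420, -189, 205, 86), (424, -190, 205, 68), (430, -186, 198, 27), (437, -171, 182, 23), (442, -173, 182, 23)]
232 [(417, -172, 181, 65), (419, -193, 202, 88), (423, -194, 201, 63), (430, -180, 186, 21), (445, -120, 121, 22), (441, -174, 177, 23)]
234 [(418, -163, 165, 68), (418, -198, 200, 85), (422, -199, 201, 59), (437, -168, 164, 27), (441, -177, 172, 28)]
236 [(412, -203, 201, 79), (416, -204, 200, 94), (420, -209, 204, 71), (425, -208, 201, 44), (435, -179, 169, 36), (440, -181, 169, 28)]
238 [(410, -208, 199, 77), (415, -209, 199, 89), (420, -209, 197, 66), (424, -213, 200, 44), (430, -208, 193, 34), (439, -183, 164, 27)]
240 [(410, -211, 195, 44), (414, -211, 194, 53), (419, -213, 194, 38), (424, -212, 192, 28), (434, -183, 158, 30), (449, -125, 93, 40)]
242 [(409, -208, 186, 32), (414, -211, 187, 39), (419, -210, 184, 34), (424, -211, 185, 24), (430, -200, 170, 28), (445, -144, 106, 47)]
244 [(409, -206, 176, 25), 
[... 483 characters left out ...]
207, 149, 66), (441, -160, 93, 85)]
252 [(414, -157, 91, 82), (416, -183, 119, 47), (421, -182, 116, 23), (425, -188, 121, 43), (432, -181, 111, 79), (440, -164, 90, 100)]
254 [(412, -166, 93, 76), (415, -183, 110, 52), (420, -183, 110, 33), (425, -186, 111, 42), (431, -182, 105, 81), (438, -173, 92, 105)]
256 [(412, -167, 85, 65), (417, -170, 88, 60), (421, -174, 91, 59), (427, -173, 89, 60), (432, -175, 88, 68), (437, -174, 85, 79)]
258 [(411, -166, 76, 57), (416, -170, 80, 56), (421, -173, 82, 63), (426, -176, 84, 62), (431, -174, 80, 63), (437, -170, 74, 68)]
260 [(411, -166, 69, 37), (415, -174, 77, 44), (420, -176, 78, 50), (426, -175, 74, 49), (431, -176, 73, 50), (436, -173, 69, 48)]
```

View pics/k3.png

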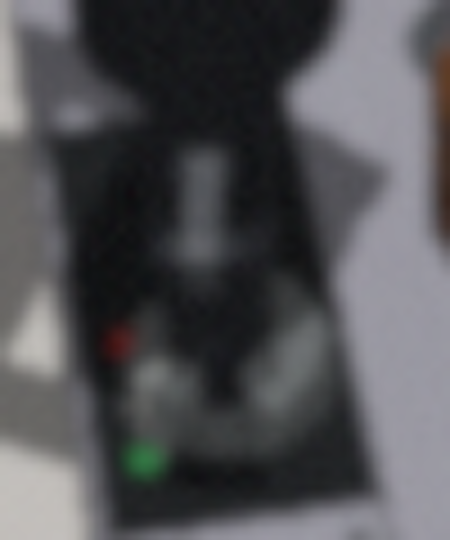

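apply_moves([
  [0,0,0,0],
  [0,0,0,0],
  [0,0,0,0],
  [0,0,0,0],
  [0,0,0,0],
  [0,0,0,0],
  [0,0,-0.02,0],
  [0,0,-0.04,0],
  [0,0,-0.06,0],
  [0,0,-0.07,0],
  [0,0,-0.07,0],
  [0,0,-0.07,0],
], fingers=1)

```text
time: 7.13
position: [432.7, -146.2, 47.9]
tcp_rot: [0.131, 0.991, 0.0, -0.0]
contact_force: [0.3, 0.2, 0.6]
width: 85.7
finger_force: 0.0
```

```bash
python3 - <<'E'
from h import *
im,d=optics.camera("side"); W=cloud("side",d)
# near finger: points in front of the ring, y<-180
for v in range(236,272,2):
    print(v,[(int(W[v,u,0]),int(W[v,u,1]),int(W[v,u,2]),int(im[v,u].mean())) for u in range(223,239,3) if np.isfinite(W[v,u,0])])
E
```

```text
236 [(411, -171, 167, 34), (415, -197, 193, 73), (421, -203, 197, 60), (433, -175, 166, 27), (440, -180, 168, 31), (464, -91, 69, 23)]
238 [(406, -205, 197, 48), (413, -206, 196, 90), (420, -209, 198, 67), (427, -212, 199, 39), (439, -183, 165, 36), (462, -101, 71, 22)]
240 [(405, -209, 194, 41), (412, -209, 192, 77), (419, -211, 192, 55), (426, -214, 194, 41), (438, -188, 162, 44), (461, -104, 67, 26)]
242 [(405, -209, 188, 33), (412, -210, 186, 59), (418, -213, 188, 47), (425, -216, 189, 35), (437, -190, 158, 51), (455, -133, 92, 48)]
244 [(404, -210, 182, 36), (411, -210, 179, 51), (418, -215, 182, 42), (425, -216, 182, 34), (444, -150, 105, 44), (453, -142, 93, 62)]
246 [(403, -211, 176, 39), (410, -213, 175, 34), (417, -214, 175, 32), (425, -215, 173, 30), (442, -155, 103, 49), (452, -148, 93, 87)]
248 [(403, -210, 167, 43), (410, -211, 166, 33), (417, -215, 168, 32), (424, -216, 168, 32), (442, -154, 95, 64), (450, -156, 94, 109)]
250 [(403, -210, 161, 51), (412, -198, 144, 24), (419, -199, 143, 28), (423, -218, 163, 34), (441, -160, 93, 78), (449, -161, 91, 109)]
252 [(409, -1
[... 619 characters left out ...]
, -172, 67, 51), (444, -175, 68, 36)]
262 [(404, -172, 69, 37), (412, -174, 70, 23), (420, -176, 69, 20), (427, -179, 70, 26), (435, -180, 69, 33), (443, -181, 68, 35)]
264 [(403, -178, 69, 30), (411, -178, 67, 20), (418, -182, 69, 21), (426, -183, 67, 21), (433, -187, 70, 33), (441, -187, 67, 38)]
266 [(401, -188, 73, 30), (409, -187, 69, 20), (417, -189, 69, 23), (424, -193, 72, 33), (432, -194, 70, 68), (440, -195, 69, 87)]
268 [(400, -193, 71, 71), (408, -191, 66, 70), (416, -195, 68, 79), (423, -196, 67, 92), (430, -201, 70, 139), (438, -201, 68, 148)]
270 [(399, -196, 67, 144), (407, -199, 69, 141), (414, -200, 67, 147), (422, -203, 68, 148), (429, -205, 68, 154), (437, -209, 70, 156)]
```

apply_moves([
  [0,0,-0.02,0],
  [0,0,-0.04,0],
  [0,0,-0.055,0],
  [0,0,-0.06,0],
  [0,0,-0.06,0],
  [0,0,-0.06,0],
])

```text
time: 7.68
position: [432.8, -146.3, 36.1]
tcp_rot: [0.131, 0.991, 0.0, -0.0]
contact_force: [0.7, 0.3, 0.1]
width: 85.1
finger_force: 0.0
```

apply_moves([
  [0,0,0,0],
  [0,0,0,0],
  [0,0,0,0],
  [0,0,0,0],
  [0,0,0,0],
  [0,0,0,0],
  [0,0,0,0],
  [0,0,0,0],
], fingers=0.25, grip_force=25)

```text
time: 8.35
position: [432.8, -147.5, 36.9]
tcp_rot: [0.131, 0.991, -0.001, -0.0]
contact_force: [-3.5, -3.3, 4.6]
width: 56.0
finger_force: 26.5
```

apply_moves([
  [0,0,0,-0.1],
  [0,0,0,-0.2],
  [0,0,0,-0.3],
  [0,0,0,-0.4],
  [0,0,0,-0.5],
  [0,0,0,-0.6],
  [0,0,0,-0.7],
  [0,0,0,-0.8],
  [0,0,0,-0.9],
  [0,0,0,-1],
  [0,0,0,-1],
  [0,0,0,-1],
])

```text
time: 9.35
position: [432.7, -147.7, 36.9]
tcp_rot: [0.372, 0.928, -0.001, 0.0]
contact_force: [-4.4, -5.1, 4.7]
width: 56.0
finger_force: 26.5
```

```bash
python3 - <<'E'
from h import *
shot("side","k4",(205,210,255,270),9)
E
```

```text
(no output)
```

View pics/k4.png

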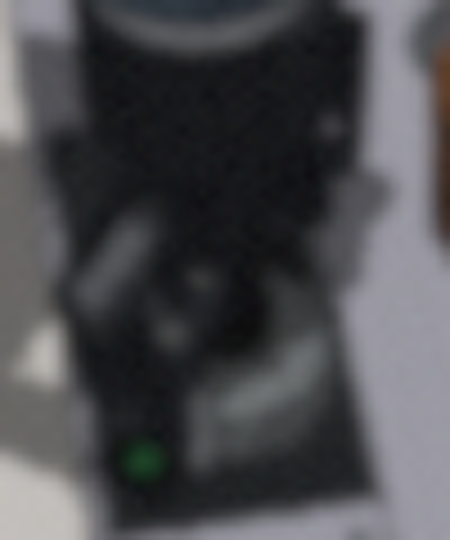

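The ring is held and turning; the near finger covers the red dot, and green shows at (140,458). I'll finish the turn, lift off and look.

apply_moves([
  [0,0,0,-0.1],
  [0,0,0,-0.2],
  [0,0,0,-0.3],
  [0,0,0,-0.4],
  [0,0,0,-0.5],
  [0,0,0,-0.6],
  [0,0,0,-0.7],
  [0,0,0,-0.8],
  [0,0,0,-0.9],
  [0,0,0,-1],
  [0,0,0,-1],
  [0,0,0,-1],
])

```text
time: 10.4
position: [432.5, -147.8, 36.9]
tcp_rot: [0.59, 0.807, -0.002, 0.0]
contact_force: [-5.6, -4.7, 5.4]
width: 55.9
finger_force: 26.5
```

apply_moves([
  [0,0,0,0],
  [0,0,0,0],
  [0,0,0,0],
  [0,0,0,0],
  [0,0,0,0],
  [0,0,0,0],
  [0,0,0.2,0],
  [0,0,0.4,0],
  [0,0,0.6,0],
  [0,0,0.8,0],
  [0.3,0.8,0.8,0],
  [0.3,0.8,0.8,0],
  [0.3,0.8,0.8,0],
  [0.3,0.8,0.8,0],
  [0.3,0.8,0.8,0],
  [0.3,0.8,0.8,0],
], fingers=1)

```text
time: 11.73
position: [493.0, 15.7, 196.0]
tcp_rot: [0.588, 0.809, -0.0, -0.0]
contact_force: [-0.1, 0.4, -0.3]
width: 85.5
finger_force: 0.0
```

```bash
python3 - <<'E'
from h import *
im,d=optics.camera("top"); im2,d2=optics.camera("side")
r=lambda a,s:cv2.resize(a[:,:,::-1],(s[0],s[1]),interpolation=cv2.INTER_CUBIC)
cv2.imwrite("pics/k5.png",np.hstack([r(im[225:249,297:321],(390,390)),r(im2[236:266,213:243],(390,390))]))
E
```

```text
(no output)
```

View pics/k5.png

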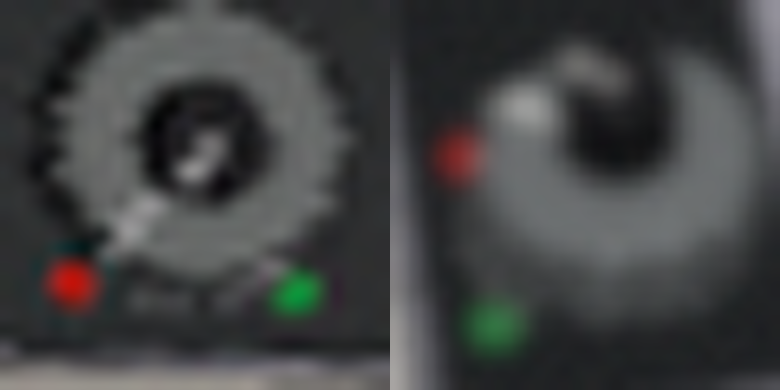

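The line at (130,228) now points at the red dot at (72,285), and the inner knob's line is unchanged. Next I'll check the angle and the tool offset, then work on the cartridges.

```bash
python3 - <<'E'
from h import *
c=np.array([432.6,-146.6])
a=lambda p:np.arctan2(p[1]-c[1],p[0]-c[0])
r=a([402.9,-123.1])
for q in((130,228),(145,210),(118,245)):
    p=ray("top",297+q[0]/16.25-.5,225+q[1]/16.25-.5,91); print(p,a(p)-r)
c2=ray("top",297+203/16.25-.5,225+143/16.25-.5,92); print("ring c",c2)
im,d=optics.camera("top"); 
s=robot.sense(); print(s["position"],s["qpos"])
E
```

```text
[ 415.02028734 -132.66658869   91.        ] -0.0008228663415570381
[ 418.62561084 -135.8604373    91.        ] 0.014132807011652204
[ 411.60676287 -130.09519993   91.        ] 0.0031131292790171905
ring c [ 432.06569011 -148.07482329   92.        ]
[492.54396293  12.83311338 195.95574223] [-2.04315502e-01 -1.26692491e-01  1.95650766e+00 -3.57096737e-04
  1.31223910e+00 -5.11166483e-01]
```

apply_moves([
  [0.226,-0.523,0,-0.736],
  [0.226,-0.523,0,-0.736],
  [0.226,-0.523,0,-0.736],
  [0.226,-0.523,0,-0.736],
  [0.226,-0.523,0,-0.736],
  [0.226,-0.523,-0.1,-0.736],
  [0.226,-0.523,-0.25,-0.736],
  [0.226,-0.523,-0.4,-0.736],
  [0.226,-0.523,-0.5,-0.736],
  [0.226,-0.523,-0.6,-0.736],
  [0.226,-0.523,-0.7,-0.736],
  [0.226,-0.523,-0.745,-0.736],
  [0.226,-0.523,-0.745,-0.736],
  [0.226,-0.523,-0.745,-0.736],
], fingers=1)

```text
time: 13.05
position: [537.8, -90.8, 47.5]
tcp_rot: [0.728, 0.686, -0.0, -0.0]
contact_force: [-0.2, 0.0, 0.3]
width: 85.3
finger_force: 0.0
```

apply_moves([
  [0,0,0,0],
  [0,0,0,0],
  [0,0,0,0],
  [0,0,0,0],
  [0,0,0,0],
  [0,0,0,0],
  [0,0,0,0],
  [0,0,0,0],
], fingers=-0.3, grip_force=35)

```text
time: 13.72
position: [539.3, -91.4, 49.1]
tcp_rot: [0.728, 0.686, 0.001, 0.001]
contact_force: [-2.1, 0.9, 6.8]
width: 56.2
finger_force: 37.3
```

apply_moves([
  [0,0,0.1,0],
  [0,0,0.2,0],
  [0,0,0.3,0],
  [0,0,0.4,0],
  [0,0,0.48,0],
  [0,0,0.48,0],
  [0,0,0.48,0],
  [0,-0.15,0.48,0],
  [0,-0.3,0.48,0],
  [0,-0.45,0.48,0],
  [0,-0.6,0.48,0],
  [0,-0.75,0.48,0],
  [0,-0.9,0.48,0],
  [0,-1,0.48,0],
  [0,-1,0.48,0],
])

```text
time: 14.97
position: [536.8, -294.0, 141.0]
tcp_rot: [0.729, 0.684, -0.001, -0.001]
contact_force: [-0.6, 0.3, -0.7]
width: 56.4
finger_force: 38.0
```

apply_moves([
  [0.032,-0.13,0,0.15],
  [0.032,-0.261,0,0.3],
  [0.032,-0.261,0,0.42],
  [0.032,-0.261,0,0.42],
  [0.032,-0.261,-0.12,0.42],
  [0.032,-0.261,-0.24,0.42],
  [0.032,-0.261,-0.36,0.42],
  [0.032,-0.261,-0.48,0.42],
  [0.032,-0.261,-0.58,0.42],
  [0.032,-0.261,-0.65,0.42],
  [0.032,-0.261,-0.69,0.42],
  [0.032,-0.261,-0.72,0.42],
  [0.032,-0.261,-0.72,0.42],
  [0.032,-0.261,-0.72,0.42],
])

```text
time: 16.13
position: [545.3, -343.4, 0.2]
tcp_rot: [0.652, 0.758, 0.0, 0.001]
contact_force: [0.2, -1.0, -2.1]
width: 56.6
finger_force: 38.0
```

apply_moves([
  [0,0,0,0],
  [0,0,0,0],
  [0,0,0,0],
  [0,0,0,0],
  [0,0,0,0],
  [0,0,0.1,0],
  [0,0,0.25,0],
  [0,0,0.4,0],
  [0,0,0.6,0],
  [0,0,0.75,0],
  [0,0,0.75,0],
  [0,0,0.75,0],
], fingers=0.75)

```text
time: 17.13
position: [545.8, -344.3, 152.3]
tcp_rot: [0.652, 0.758, -0.0, 0.003]
contact_force: [0.8, 0.7, -0.7]
width: 74.8
finger_force: 0.0
```

```bash
python3 - <<'E'
from h import *
im,d=shot("side","p1",(190,190,350,380),3)
W=cloud("side",d); 
print(robot.sense()["position"])
E
```

```text
[ 544.60117547 -343.26246924  149.73118815]
```

View pics/p1.png

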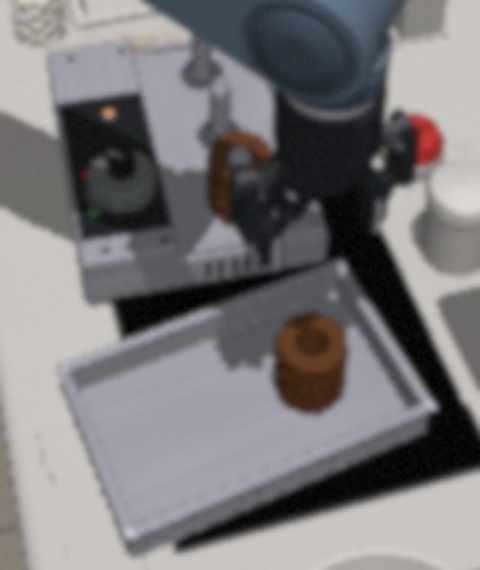

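The first used cartridge stands upright in the pan at (310,362) in this crop. Now the right one.

apply_moves([
  [-0.058,0.2,0.05,-0.2],
  [-0.058,0.4,0.05,-0.42],
  [-0.058,0.6,0.05,-0.42],
  [-0.058,0.833,0.05,-0.42],
  [-0.058,0.833,0.05,-0.42],
  [-0.058,0.833,0.05,-0.42],
  [-0.058,0.833,0.05,-0.42],
  [-0.058,0.833,-0.1,-0.42],
  [-0.058,0.833,-0.25,-0.42],
  [-0.058,0.833,-0.4,-0.42],
  [-0.058,0.833,-0.51,-0.42],
  [-0.058,0.833,-0.51,-0.42],
  [-0.058,0.833,-0.51,-0.42],
], fingers=1)

```text
time: 18.27
position: [531.7, -177.2, 45.7]
tcp_rot: [0.729, 0.685, -0.001, -0.002]
contact_force: [0.1, 0.1, 0.5]
width: 85.6
finger_force: 0.0
```

apply_moves([
  [0,0,0,0],
  [0,0,0,0],
  [0,0,0,0],
  [0,0,0,0],
  [0,0,0,0],
  [0,0,0,0],
  [0,0,0,0],
  [0,0,0,0],
], fingers=-0.3, grip_force=35)

```text
time: 18.93
position: [534.5, -177.7, 49.6]
tcp_rot: [0.728, 0.686, 0.0, 0.002]
contact_force: [-1.0, -0.1, 7.0]
width: 55.3
finger_force: 37.8
```

apply_moves([
  [0,0,0.1,0],
  [0,0,0.2,0],
  [0,0,0.3,0],
  [0,0,0.4,0],
  [0,0,0.48,0],
  [0,0,0.48,0],
  [-0.08,-0.15,0.48,0],
  [-0.17,-0.3,0.48,0.1],
  [-0.26,-0.45,0.48,0.2],
  [-0.35,-0.6,0.48,0.3],
  [-0.44,-0.75,0.48,0.42],
  [-0.535,-0.922,0.48,0.42],
  [-0.535,-0.922,0.48,0.42],
  [-0.535,-0.922,0.48,0.42],
  [-0.535,-0.922,0.48,0.42],
])

```text
time: 20.18
position: [425.5, -360.1, 142.1]
tcp_rot: [0.652, 0.758, 0.0, -0.001]
contact_force: [-0.1, 0.0, -2.1]
width: 55.5
finger_force: 37.9
```

apply_moves([
  [0,0,-0.12,0],
  [0,0,-0.24,0],
  [0,0,-0.36,0],
  [0,0,-0.48,0],
  [0,0,-0.58,0],
  [0,0,-0.65,0],
  [0,0,-0.69,0],
  [0,0,-0.72,0],
  [0,0,-0.72,0],
  [0,0,-0.72,0],
])

```text
time: 21.02
position: [426.9, -360.8, 0.0]
tcp_rot: [0.652, 0.759, -0.0, 0.001]
contact_force: [-0.1, 0.5, -1.2]
width: 55.4
finger_force: 37.9
```

apply_moves([
  [0,0,0,0],
  [0,0,0,0],
  [0,0,0,0],
  [0,0,0,0],
  [0,0,0,0],
  [0,0,0.1,0],
  [0,0,0.25,0],
  [0,0,0.4,0],
  [0,0,0.6,0],
  [0,0,0.8,0],
  [0,0,0.8,0],
  [0,0,0.8,0],
], fingers=0.75)

```text
time: 22.02
position: [427.2, -362.6, 162.7]
tcp_rot: [0.652, 0.758, -0.001, 0.003]
contact_force: [0.0, -0.2, -0.7]
width: 74.6
finger_force: 0.0
```

apply_moves([
  [0,0.2,0,0],
  [0,0.4,0,0],
  [0,0.6,0,0],
  [0,0.8,0,0],
  [0,1,0,0],
  [0,1,0,0],
], fingers=1)

```text
time: 22.52
position: [424.1, -154.8, 156.6]
tcp_rot: [0.65, 0.76, 0.001, -0.003]
contact_force: [0.2, 0.8, -0.4]
width: 85.4
finger_force: 0.0
```

```bash
cat > scene.py <<'E'
from h import *
im,d=optics.camera("top"); W=cloud("top",d)
hsv=cv2.cvtColor(im,cv2.COLOR_RGB2HSV)
def circ(nm,P):
    if len(P)<25: print(nm,"none",len(P)); return
    (x,y),r=cv2.minEnclosingCircle(P[:,:2].astype(np.float32)); print(nm,len(P),round(x,1),round(y,1),round(r,1),"z",np.percentile(P[:,2],[10,50,90]).round(0))
X,Y,Z=W[...,0],W[...,1],W[...,2]
orange=(hsv[...,1]>120)
m=((Z>54)&(Z<75)&(X>330)&(X<520)&(Y>90)&(Y<440)&~orange).astype(np.uint8)
n,l=cv2.connectedComponents(m)
for i in range(1,n): circ("clean",W[l==i]) if (l==i).sum()>25 else 0
m=((Z>52)&(Z<85)&(X>340)&(X<640)&(Y<-250)&(Y>-450)&orange).astype(np.uint8)
n,l=cv2.connectedComponents(m)
for i in range(1,n): circ("spent",W[l==i]) if (l==i).sum()>25 else 0
m=(Z>30)&(Z<50)&(X>330)&(X<640)&(Y<-245)&(Y>-470); 
print("pan",cv2.minAreaRect(W[m][:,:2].astype(np.float32)))
for nm,(x,y) in dict(L=(543.4,-5.3),M=(538.1,-90.9),R=(532.9,-176.5)).items():
    circ(nm,W[(Z>105)&(Z<132)&(np.hypot(X-x,Y-y)<36)])
E
python3 scene.py
```

```text
clean 180 403.2 161.5 29.3 z [59. 63. 67.]
clean 180 395.6 339.6 29.1 z [58. 63. 67.]
clean 183 397.8 251.2 29.2 z [59. 63. 67.]
spent 174 544.8 -342.2 28.3 z [61. 66. 70.]
spent 185 427.5 -358.8 29.3 z [61. 66. 70.]
pan ((485.2426452636719, -352.2640686035156), (265.31439208984375, 163.34959411621094), 8.884483337402344)
L 32 543.5 -5.5 9.6 z [112. 118. 124.]
M 31 538.3 -90.8 9.8 z [114. 118. 123.]
R 32 532.8 -176.5 9.8 z [113. 119. 122.]
```

apply_moves([
  [-0.06,0.2,0,-0.2],
  [-0.06,0.4,0,-0.42],
  [-0.06,0.6,0,-0.42],
  [-0.06,0.8,0,-0.42],
  [-0.06,1,0,-0.42],
  [-0.06,1,0,-0.42],
])

```text
time: 23.07
position: [412.7, 44.0, 157.9]
tcp_rot: [0.726, 0.688, -0.0, -0.002]
contact_force: [-0.7, 0.1, -0.4]
width: 85.4
finger_force: 0.0
```

apply_moves([
  [-0.053,0.2,0,0],
  [-0.053,0.4,0,0],
  [-0.053,0.612,0,0],
  [-0.053,0.612,0,0],
  [-0.053,0.612,0,0],
  [-0.053,0.612,-0.15,0],
  [-0.053,0.612,-0.3,0],
  [-0.053,0.612,-0.45,0],
  [-0.053,0.612,-0.6,0],
  [-0.053,0.612,-0.7,0],
  [-0.053,0.612,-0.78,0],
  [-0.053,0.612,-0.82,0],
  [-0.053,0.612,-0.82,0],
  [-0.053,0.612,-0.82,0],
])

```text
time: 24.23
position: [403.6, 160.5, -4.8]
tcp_rot: [0.729, 0.685, -0.0, -0.0]
contact_force: [-0.1, 0.0, 0.1]
width: 85.6
finger_force: 0.0
```

apply_moves([
  [0,0,0,0],
  [0,0,0,0],
  [0,0,0,0],
  [0,0,0,0],
  [0,0,0,0],
  [0,0,0,0],
  [0,0,0,0],
  [0,0,0,0],
], fingers=-0.3, grip_force=35)

```text
time: 24.9
position: [404.3, 161.5, -3.4]
tcp_rot: [0.728, 0.686, 0.001, 0.001]
contact_force: [-1.1, -1.2, 5.6]
width: 55.9
finger_force: 36.7
```

apply_moves([
  [0,0,0.15,0],
  [0,0,0.3,0],
  [0,0,0.45,0],
  [0,0,0.6,0],
  [0,0,0.75,0],
  [0,0,0.75,0],
  [0.06,-0.15,0.75,0],
  [0.12,-0.3,0.75,0],
  [0.18,-0.45,0.75,0],
  [0.24,-0.6,0.75,0],
  [0.3,-0.7,0.75,0],
  [0.3,-0.8,0.75,0],
  [0.3,-0.8,0.75,0],
])

```text
time: 25.98
position: [463.6, -1.2, 145.1]
tcp_rot: [0.729, 0.684, -0.0, 0.0]
contact_force: [0.4, 0.1, 0.4]
width: 55.8
finger_force: 38.1
```

apply_moves([
  [0.08,-0.15,0,0],
  [0.16,-0.3,0,0],
  [0.24,-0.45,0,0],
  [0.3,-0.6,0,0],
  [0.348,-0.75,0,0],
  [0.348,-0.89,0,0],
  [0.348,-0.89,0,0],
  [0.348,-0.89,0,0],
  [0.348,-0.89,0,0],
])

```text
time: 26.73
position: [532.5, -175.4, 144.7]
tcp_rot: [0.728, 0.686, 0.0, -0.001]
contact_force: [-0.4, 0.1, -1.6]
width: 55.9
finger_force: 38.1
```

```bash
python3 - <<'E'
from h import *
print(robot.sense()["position"])
im,d=shot("side","i1",(200,180,320,290),5)
E
```

```text
[ 532.47960029 -175.3925265   144.73478761]
```

View pics/i1.png

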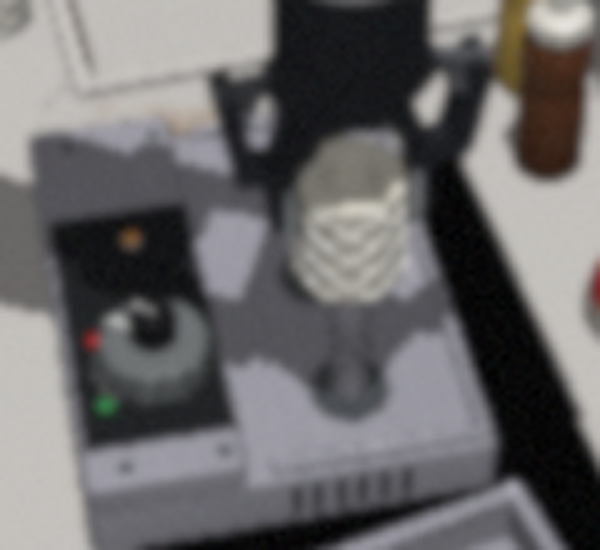

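The held white cartridge at (350,230) is upright and lined up over the right pipe, whose foot is at (350,390). I'll lower it.

apply_moves([
  [0,0,-0.05,0],
  [0,0,-0.1,0],
  [0,0,-0.15,0],
  [0,0,-0.2,0],
  [0,0,-0.25,0],
  [0,0,-0.3,0],
  [0,0,-0.35,0],
  [0,0,-0.4,0],
  [0,0,-0.44,0],
  [0,0,-0.465,0],
  [0,0,-0.48,0],
  [0,0,-0.48,0],
  [0,0,-0.48,0],
])

```text
time: 27.87
position: [533.3, -176.8, 49.8]
tcp_rot: [0.728, 0.686, 0.0, 0.0]
contact_force: [-2.2, 0.3, 1.9]
width: 55.9
finger_force: 38.3
```

apply_moves([
  [0,0,0,0],
  [0,0,0,0],
  [0,0,0,0],
  [0,0,0,0],
  [0,0,0,0],
  [0,0,0,0],
  [0,0,0.1,0],
  [0,0,0.25,0],
  [0,0,0.4,0],
  [0,0,0.5,0],
  [0,0,0.5,0],
], fingers=0.9)

```text
time: 28.78
position: [535.9, -178.2, 154.9]
tcp_rot: [0.728, 0.686, 0.001, 0.005]
contact_force: [0.8, -0.0, -0.2]
width: 81.3
finger_force: 0.0
```

apply_moves([
  [-0.15,0.15,0,0],
  [-0.3,0.3,0,0],
  [-0.45,0.45,0,0],
  [-0.6,0.6,0,0],
  [-0.6,0.8,0,0],
  [-0.6,1,0,0],
  [-0.6,1,0,0],
], fingers=1)

```text
time: 29.37
position: [411.0, 29.1, 148.1]
tcp_rot: [0.725, 0.688, 0.0, -0.001]
contact_force: [0.4, -0.1, -0.2]
width: 85.3
finger_force: 0.0
```

```bash
python3 scene.py
```

```text
clean 180 394.7 339.1 29.9 z [59. 63. 67.]
clean 182 397.3 251.7 29.3 z [59. 63. 67.]
spent 175 545.5 -342.5 28.9 z [60. 66. 69.]
spent 183 427.0 -359.4 29.6 z [61. 66. 70.]
pan ((485.2274169921875, -352.09136962890625), (265.3692932128906, 164.1041259765625), 8.652786254882812)
L 32 543.5 -5.3 9.6 z [114. 120. 125.]
M 32 538.2 -91.0 9.7 z [114. 119. 124.]
R 227 533.6 -176.7 29.7 z [112. 117. 121.]
```

apply_moves([
  [-0.04,0.2,0,0],
  [-0.04,0.4,0,0],
  [-0.04,0.6,0,0],
  [-0.04,0.6,0,0],
])

```text
time: 29.75
position: [404.1, 147.8, 148.7]
tcp_rot: [0.726, 0.688, 0.0, -0.001]
contact_force: [0.2, -0.5, -0.5]
width: 85.2
finger_force: 0.0
```

apply_moves([
  [-0.036,0.2,0,0],
  [-0.036,0.4,0,0],
  [-0.036,0.54,0,0],
  [-0.036,0.54,0,0],
  [-0.036,0.54,0,0],
  [-0.036,0.54,-0.15,0],
  [-0.036,0.54,-0.3,0],
  [-0.036,0.54,-0.45,0],
  [-0.036,0.54,-0.6,0],
  [-0.036,0.54,-0.7,0],
  [-0.036,0.54,-0.77,0],
  [-0.036,0.54,-0.77,0],
  [-0.036,0.54,-0.77,0],
])

```text
time: 30.83
position: [397.4, 249.9, -5.4]
tcp_rot: [0.729, 0.685, -0.001, -0.0]
contact_force: [0.1, 1.2, 0.0]
width: 85.5
finger_force: 0.0
```

apply_moves([
  [0,0,0,0],
  [0,0,0,0],
  [0,0,0,0],
  [0,0,0,0],
  [0,0,0,0],
  [0,0,0,0],
  [0,0,0,0],
  [0,0,0,0],
], fingers=-0.3, grip_force=35)

```text
time: 31.5
position: [399.1, 251.7, -3.2]
tcp_rot: [0.728, 0.686, 0.001, 0.001]
contact_force: [-0.5, -1.2, 6.9]
width: 54.8
finger_force: 37.6
```

apply_moves([
  [0,0,0.15,0],
  [0,0,0.3,0],
  [0,0,0.45,0],
  [0,0,0.6,0],
  [0,0,0.75,0],
  [0,0,0.75,0],
  [0.06,-0.15,0.75,0],
  [0.12,-0.3,0.75,0],
  [0.18,-0.45,0.75,0],
  [0.24,-0.6,0.75,0],
  [0.3,-0.7,0.75,0],
  [0.3,-0.8,0.75,0],
  [0.3,-0.8,0.75,0],
])

```text
time: 32.58
position: [457.8, 88.9, 144.7]
tcp_rot: [0.729, 0.684, -0.001, 0.0]
contact_force: [-0.8, 0.7, -1.7]
width: 54.8
finger_force: 38.3
```

apply_moves([
  [0.08,-0.15,0,0],
  [0.16,-0.3,0,0],
  [0.24,-0.45,0,0],
  [0.32,-0.6,0,0],
  [0.402,-0.75,0,0],
  [0.402,-0.912,0,0],
  [0.402,-0.912,0,0],
  [0.402,-0.912,0,0],
  [0.402,-0.912,0,0],
  [0.402,-0.912,0,0],
])

```text
time: 33.42
position: [537.6, -89.4, 144.7]
tcp_rot: [0.728, 0.686, -0.0, -0.001]
contact_force: [-0.4, 0.2, -2.1]
width: 54.9
finger_force: 38.3
```

apply_moves([
  [0,0,-0.05,0],
  [0,0,-0.1,0],
  [0,0,-0.15,0],
  [0,0,-0.2,0],
  [0,0,-0.2,0],
  [0,0,-0.2,0],
])

```text
time: 33.92
position: [537.3, -90.5, 103.9]
tcp_rot: [0.728, 0.686, -0.001, -0.001]
contact_force: [-0.3, 0.1, -0.6]
width: 54.8
finger_force: 38.2
```

No contact, so it is on the pipe. I'll continue down.

apply_moves([
  [0,0,-0.05,0],
  [0,0,-0.1,0],
  [0,0,-0.15,0],
  [0,0,-0.2,0],
  [0,0,-0.24,0],
  [0,0,-0.265,0],
  [0,0,-0.28,0],
  [0,0,-0.28,0],
  [0,0,-0.28,0],
])

```text
time: 34.67
position: [538.2, -91.0, 49.8]
tcp_rot: [0.728, 0.686, -0.0, -0.0]
contact_force: [-3.1, 0.1, 4.9]
width: 54.5
finger_force: 38.7
```

apply_moves([
  [0,0,0,0],
  [0,0,0,0],
  [0,0,0,0],
  [0,0,0,0],
  [0,0,0,0],
  [0,0,0,0],
  [0,0,0.1,0],
  [0,0,0.25,0],
  [0,0,0.4,0],
  [0,0,0.5,0],
  [0,0,0.5,0],
], fingers=0.9)

```text
time: 35.58
position: [541.3, -92.1, 154.8]
tcp_rot: [0.728, 0.686, 0.002, 0.004]
contact_force: [1.1, -0.0, 0.8]
width: 80.9
finger_force: 0.0
```

apply_moves([
  [-0.15,0.15,0,0],
  [-0.3,0.3,0,0],
  [-0.45,0.45,0,0],
  [-0.6,0.6,0,0],
  [-0.6,0.8,0,0],
  [-0.6,1,0,0],
  [-0.6,1,0,0],
], fingers=1)

```text
time: 36.17
position: [416.1, 114.5, 148.5]
tcp_rot: [0.725, 0.688, 0.0, -0.001]
contact_force: [0.1, -0.8, -0.2]
width: 85.3
finger_force: 0.0
```

```bash
python3 scene.py
```

```text
clean 176 396.8 339.5 29.8 z [59. 63. 67.]
spent 178 545.6 -342.5 29.1 z [61. 66. 69.]
spent 186 427.3 -359.7 29.6 z [61. 66. 69.]
pan ((485.1915283203125, -351.8941345214844), (265.4558410644531, 164.5496063232422), 8.271239280700684)
L 32 543.6 -5.3 9.6 z [113. 118. 125.]
M 227 538.5 -91.1 29.4 z [112. 117. 121.]
R 229 533.7 -176.1 29.6 z [112. 117. 120.]
```

apply_moves([
  [-0.06,0.2,0,0],
  [-0.06,0.4,0,0],
  [-0.06,0.6,0,0],
  [-0.06,0.6,0,0],
])

```text
time: 36.55
position: [405.5, 233.0, 148.8]
tcp_rot: [0.726, 0.687, 0.0, -0.001]
contact_force: [0.1, -0.2, 0.1]
width: 85.7
finger_force: 0.0
```

apply_moves([
  [-0.051,0.2,0,0],
  [-0.051,0.4,0,0],
  [-0.051,0.551,0,0],
  [-0.051,0.551,0,0],
  [-0.051,0.551,0,0],
  [-0.051,0.551,-0.15,0],
  [-0.051,0.551,-0.3,0],
  [-0.051,0.551,-0.45,0],
  [-0.051,0.551,-0.6,0],
  [-0.051,0.551,-0.7,0],
  [-0.051,0.551,-0.77,0],
  [-0.051,0.551,-0.77,0],
  [-0.051,0.551,-0.77,0],
])

```text
time: 37.63
position: [395.7, 337.5, -5.5]
tcp_rot: [0.729, 0.685, -0.001, -0.0]
contact_force: [-0.0, -0.3, 1.2]
width: 85.6
finger_force: 0.0
```

apply_moves([
  [0,0,0,0],
  [0,0,0,0],
  [0,0,0,0],
  [0,0,0,0],
  [0,0,0,0],
  [0,0,0,0],
  [0,0,0,0],
  [0,0,0,0],
], fingers=-0.3, grip_force=35)

```text
time: 38.3
position: [397.2, 339.7, -3.1]
tcp_rot: [0.728, 0.686, 0.001, 0.001]
contact_force: [-0.2, -2.7, 7.2]
width: 55.1
finger_force: 37.7
```

apply_moves([
  [0,0,0.15,0],
  [0,0,0.3,0],
  [0,0,0.45,0],
  [0,0,0.6,0],
  [0,0,0.75,0],
  [0,0,0.75,0],
  [0.06,-0.15,0.75,0],
  [0.12,-0.3,0.75,0],
  [0.18,-0.45,0.75,0],
  [0.24,-0.6,0.75,0],
  [0.3,-0.7,0.75,0],
  [0.3,-0.8,0.75,0],
  [0.3,-0.8,0.75,0],
])

```text
time: 39.38
position: [456.0, 176.6, 144.6]
tcp_rot: [0.729, 0.684, -0.001, 0.0]
contact_force: [-1.5, 0.2, -1.9]
width: 54.9
finger_force: 38.3
```

apply_moves([
  [0.08,-0.15,0,0],
  [0.16,-0.3,0,0],
  [0.24,-0.45,0,0],
  [0.32,-0.6,0,0],
  [0.438,-0.75,0,0],
  [0.438,-0.923,0,0],
  [0.438,-0.923,0,0],
  [0.438,-0.923,0,0],
  [0.438,-0.923,0,0],
  [0.438,-0.923,0,0],
])

```text
time: 40.22
position: [542.9, -4.0, 144.8]
tcp_rot: [0.727, 0.686, -0.0, -0.0]
contact_force: [-0.5, 1.1, -1.6]
width: 54.8
finger_force: 38.3
```

apply_moves([
  [0,0,-0.05,0],
  [0,0,-0.1,0],
  [0,0,-0.15,0],
  [0,0,-0.2,0],
  [0,0,-0.2,0],
  [0,0,-0.2,0],
])

```text
time: 40.72
position: [542.6, -5.0, 103.9]
tcp_rot: [0.728, 0.686, -0.001, -0.001]
contact_force: [-0.5, 0.1, -1.3]
width: 54.9
finger_force: 38.3
```

apply_moves([
  [0,0,-0.05,0],
  [0,0,-0.1,0],
  [0,0,-0.15,0],
  [0,0,-0.2,0],
  [0,0,-0.24,0],
  [0,0,-0.265,0],
  [0,0,-0.28,0],
  [0,0,-0.28,0],
  [0,0,-0.28,0],
])

```text
time: 41.47
position: [543.6, -5.4, 50.0]
tcp_rot: [0.728, 0.686, -0.0, -0.0]
contact_force: [-3.5, 1.0, 4.7]
width: 55.4
finger_force: 38.9
```

apply_moves([
  [0,0,0,0],
  [0,0,0,0],
  [0,0,0,0],
  [0,0,0,0],
  [0,0,0,0],
  [0,0,0,0],
  [0,0,0.1,0],
  [0,0,0.25,0],
  [0,0,0.4,0],
  [0,0,0.5,0],
  [0,0,0.5,0],
], fingers=0.9)

```text
time: 42.38
position: [546.9, -6.0, 154.8]
tcp_rot: [0.728, 0.686, 0.003, 0.004]
contact_force: [-0.5, 0.1, 0.2]
width: 81.2
finger_force: 0.0
```

apply_moves([
  [-0.15,0.15,0,0],
  [-0.3,0.3,0,0],
  [-0.45,0.45,0,0],
  [-0.6,0.6,0,0],
  [-0.6,0.8,0,0],
  [-0.6,0.8,0,0],
  [-0.6,0.8,0,0],
], fingers=1)

```text
time: 42.97
position: [422.3, 156.3, 148.5]
tcp_rot: [0.726, 0.687, -0.0, -0.0]
contact_force: [0.5, 0.4, 0.1]
width: 84.9
finger_force: 0.0
```

```bash
python3 scene.py; python3 - <<'E'
from h import *
im,d=optics.camera("top"); im2,d2=optics.camera("side")
r=lambda a,s:cv2.resize(a[:,:,::-1],s,interpolation=cv2.INTER_CUBIC)
cv2.imwrite("pics/k6.png",np.hstack([r(im[225:249,297:321],(390,390)),r(im2[190:300,200:310],(390,390))]))
print(robot.sense()["position"])
E
```

```text
spent 175 545.2 -342.0 28.8 z [60. 66. 70.]
spent 189 426.9 -359.3 29.4 z [60. 66. 70.]
pan ((485.0163269042969, -351.5764465332031), (264.9455871582031, 164.17550659179688), 8.452550888061523)
L 226 543.6 -5.7 29.2 z [112. 116. 120.]
M 225 538.7 -90.6 29.4 z [112. 117. 121.]
R 227 533.6 -176.2 29.7 z [112. 116. 121.]
[423.703531   153.92979642 148.82229299]
```

View pics/k6.png

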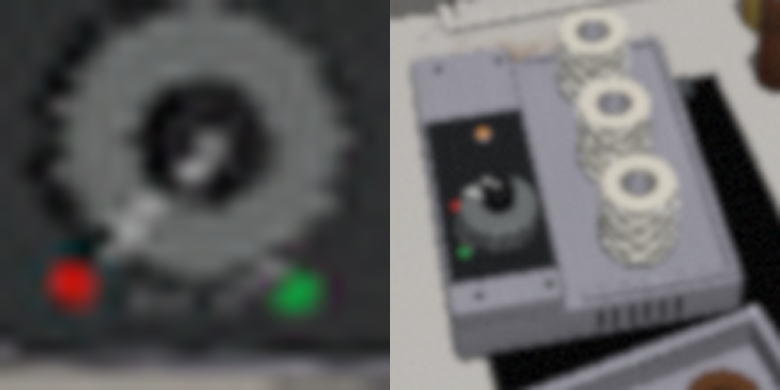

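The ring is still at red, the inner line is unchanged, and all three white cartridges are home. Last, I'll turn the ring to green.

apply_moves([
  [0.047,-0.2,0,0.2],
  [0.047,-0.4,0,0.4],
  [0.047,-0.6,0,0.4],
  [0.047,-0.8,0,0.4],
  [0.047,-0.9,0,0.4],
  [0.047,-0.9,0,0.4],
])

```text
time: 43.62
position: [433.1, -30.3, 149.3]
tcp_rot: [0.659, 0.752, -0.0, 0.0]
contact_force: [1.4, 0.7, 0.3]
width: 85.6
finger_force: 0.0
```

apply_moves([
  [0,-0.2,0,0],
  [0,-0.4,0,0],
  [0,-0.608,0,0],
  [0,-0.608,0,0],
  [0,-0.608,0,0],
  [0,-0.608,0,0],
  [0,-0.608,-0.1,0],
  [0,-0.608,-0.2,0],
  [0,-0.608,-0.3,0],
  [0,-0.608,-0.4,0],
  [0,-0.608,-0.46,0],
  [0,-0.608,-0.52,0],
  [0,-0.608,-0.565,0],
  [0,-0.608,-0.565,0],
  [0,-0.608,-0.565,0],
])

```text
time: 44.87
position: [432.7, -146.1, 36.0]
tcp_rot: [0.655, 0.755, -0.0, -0.0]
contact_force: [0.0, 0.6, -0.4]
width: 85.3
finger_force: 0.0
```

apply_moves([
  [0,0,0,0],
  [0,0,0,0],
  [0,0,0,0],
  [0,0,0,0],
  [0,0,0,0],
  [0,0,0,0],
  [0,0,0,0],
  [0,0,0,0],
], fingers=0.25, grip_force=25)

```text
time: 45.53
position: [432.4, -147.3, 37.3]
tcp_rot: [0.656, 0.755, -0.001, -0.001]
contact_force: [-4.8, 0.3, 7.6]
width: 55.8
finger_force: 26.5
```

apply_moves([
  [0,0,0,0.1],
  [0,0,0,0.2],
  [0,0,0,0.3],
  [0,0,0,0.4],
  [0,0,0,0.5],
  [0,0,0,0.6],
  [0,0,0,0.7],
  [0,0,0,0.8],
  [0,0,0,0.9],
  [0,0,0,1],
  [0,0,0,1],
  [0,0,0,1],
])

```text
time: 46.53
position: [432.4, -147.3, 37.3]
tcp_rot: [0.448, 0.894, -0.001, -0.001]
contact_force: [-5.8, -0.2, 7.0]
width: 55.7
finger_force: 26.5
```

apply_moves([
  [0,0,0,0.1],
  [0,0,0,0.2],
  [0,0,0,0.3],
  [0,0,0,0.4],
  [0,0,0,0.5],
  [0,0,0,0.6],
  [0,0,0,0.7],
  [0,0,0,0.8],
  [0,0,0,0.9],
  [0,0,0,1],
  [0,0,0,1],
  [0,0,0,1],
])

```text
time: 47.53
position: [432.4, -147.4, 37.3]
tcp_rot: [0.213, 0.977, -0.001, -0.001]
contact_force: [-7.0, 0.9, 8.0]
width: 55.9
finger_force: 26.5
```

apply_moves([
  [0,0,0,0.1],
  [0,0,0,0.2],
  [0,0,0,0.3],
  [0,0,0,0.4],
  [0,0,0,0.5],
  [0,0,0,0.6],
  [0,0,0,0.6],
  [0,0,0,0.6],
])

```text
time: 48.2
position: [432.4, -147.4, 37.3]
tcp_rot: [0.065, 0.998, -0.0, -0.001]
contact_force: [-5.4, 0.5, 7.7]
width: 56.1
finger_force: 26.5
```

apply_moves([
  [0,0,0,0],
  [0,0,0,0],
  [0,0,0,0],
  [0,0,0,0],
  [0,0,0,0],
  [0,0,0,0],
  [0,0,0.2,0],
  [0,0,0.4,0],
  [0,0,0.6,0],
  [0,0,0.8,0],
  [0,0.8,0.8,0],
  [0,0.8,0.8,0],
  [0,0.8,0.8,0],
  [0,0.8,0.8,0],
  [0,0.8,0.8,0],
  [0,0.8,0.8,0],
], fingers=1)

```text
time: 49.53
position: [432.6, 14.6, 196.1]
tcp_rot: [0.063, 0.998, -0.0, 0.0]
contact_force: [0.4, -0.9, -0.4]
width: 85.2
finger_force: 0.0
```

```bash
python3 scene.py; python3 - <<'E'
from h import *
im,d=optics.camera("top")
cv2.imwrite("pics/k7.png",cv2.resize(im[225:249,297:321,::-1],(390,390),interpolation=cv2.INTER_CUBIC))
E
```

```text
spent 178 544.8 -341.8 28.6 z [60. 66. 70.]
spent 187 426.9 -360.4 30.4 z [59. 66. 70.]
pan ((485.06365966796875, -352.2130432128906), (265.85528564453125, 163.7566680908203), 8.381070137023926)
L 222 544.2 -5.2 29.3 z [112. 117. 120.]
M 223 535.9 -88.2 29.5 z [112. 117. 120.]
R 228 533.7 -176.2 29.6 z [112. 116. 121.]
```

View pics/k7.png

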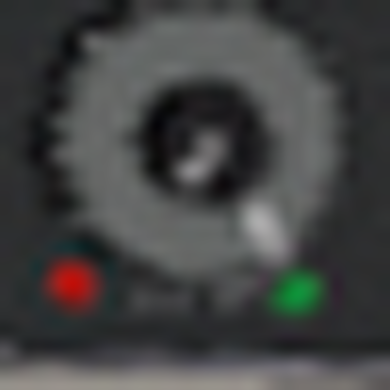

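The line at (265,228) points towards the green dot at (297,293), and the inner line is unchanged. I'll check the angle numerically.

```bash
python3 - <<'E'
from h import *
c=np.array([432.4,-147.3])
a=lambda p:np.arctan2(p[1]-c[1],p[0]-c[0])%(2*np.pi)
for c in (np.array([432.4,-147.3]),np.array([432.6,-146.6])):
  print([round(a(ray("top",297+q[0]/16.25-.5,225+q[1]/16.25-.5,91))-a([402.9,-123.1]),3) for q in((265,228),(255,210),(277,245))], a([400.9,-170.5])-a([402.9,-123.1]))
E
python3 scene.py | tail -3
```

```text
[np.float64(1.314), np.float64(1.348), np.float64(1.307)] 1.3218304297159311
[np.float64(1.316), np.float64(1.353), np.float64(1.306)] 1.3154001639879755
L 228 543.9 -5.4 29.3 z [111. 116. 120.]
M 225 536.4 -87.1 29.8 z [112. 117. 121.]
R 226 533.8 -176.3 29.5 z [112. 116. 120.]
```

```bash
python3 -c "
from h import *
print(robot.hand_in())"
```

```text
the job is handed in; nothing more can be done
None
```

The job is handed in, with no verdict returned: the last camera checks showed the ring at about 1.31 rad (green), both used cartridges in the pan, all three clean ones home (middle one about 4 mm off axis, limit 8 mm) and the inner knob's line where it started; I did not measure the bystanders, but nothing went near them.

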